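# Slide a phone housing down the inspection lane

## Robot

A 6-joint arm with a two-finger parallel gripper is mounted at the origin on the work surface. World frame = base frame: x ahead of the robot, y to its left, z up, the work surface at z = 0. Lengths are in mm, angles in rad, forces in N, time in s.
With the tool pointing down it reaches from about 400 to 925 mm from the base axis. Payload 12.5 kg.
Tool frame: the origin (TCP) lies midway between the tips of the shut fingers; the grasp point (between the pads) lies env.grasp_offset behind it (env.grasp_offset is the distance from the TCP to the grasp point, in mm); x points along the fingers, y is the direction in which the jaws open and shut, and the axes are right-handed (so a half turn about x gives the same grasp; the last joint's range is limited). The gripper opens to 95 mm and grips with 3 to 60 N. Pads are 20 mm wide; open, the fingers measure 119 mm over their backs; the gripper's body (75 mm by 180 mm) begins 59 mm behind the grasp point.
Start: joints at [-1.225, 0.491, 1.559, -0, 1.092, -0.106], TCP at [272.89, -562.297, 214.661] pointing down, gripper open.
Joint ranges: [-3.1, 3.1], [-0.84, 2.19], [0.05, 2.79], [-1.13, 4.28], [0.06, 2.93], [-2.69, 2.69]. Speed limits (rad/s): [2.22, 2.22, 2.79, 3.14, 3.14, 3.14].

## Interface

Orientations are given as [roll, pitch, yaw] about the fixed x, y, z axes, in that order (R = Rz(yaw) Ry(pitch) Rx(roll)).
In Python, from cell import env gives the robot as it stands.
- The arm moves only by the tool apply_moves, never from a script. Its arguments are lists of equal length, an entry for each row: "offset": the shift along the world's x, y, z in units of 25 mm (1.0 is 25 mm), a list of three; "yaw": the turn about the world's z in units of 6 degrees (1.0 is 6 degrees); "jaw": the closure, from -1 (fully open) to 1 (shut), so that 0 is half open. A call has 1 to 20 rows; each row is the pose to reach, as a shift and turn from the pose measured when the call began; what a row does not reach only later rows make up. A row lasts 1/8 s, in which the tool goes at most 62.5 mm and 10.7 degrees, less where a joint would pass 70% of its speed; a pose out of reach is approached as far as the arm can. A call with a gripper value outside its range is refused whole. The fingers move at their own pace and stop on an object; the grip force is fixed at half the most. Time passes only in rows, so rows that repeat a pose let the fingers close. It gives the time, the measured TCP pose, the force and the opening at its end, in the units of the state.
- env.state(): the state, without advancing time (a new reading comes with each control period).
- env.read_camera(name): name is "scene" or "side" or "wrist"; returns a dict with "frame" (480x640x3 uint8, red, green, blue), "fx", "fy", "cx", "cy" (pixels), "xyz" and "rotation" of the camera in the world; the wrist camera has in their place "hand_eye" (4x4, takes a point from camera to tool coordinates, whose origin is the TCP and whose axes are the tool frame's). Camera axes: x right, y down, z forward; pixel columns grow to the right and rows downward; lengths in mm; the calibration is good to about 2 mm. A picture is of the moment at which its call begins: read the wrist's pose just before it. There is no depth.
- env.job_done(): hands the job in, once; it reports no verdict.
The state is a dict: "t": time; "joints": joint angles; "qvel": joint speeds; "tau": joint torques, N m; "eef_pos": TCP position; "tcp_rot": TCP orientation; "ft_force": force on the tool from outside, world axes, zero at the start; "moment": the same for the moment, N m; "opening": opening from 0.0 (shut) to 1.0 (fully open).
Only numpy, scipy, OpenCV 4.12 (cv2) and the standard library are available. Lean on these libraries where they do the work, as an engineer would, in place of code of your own. Each camera call takes 0.05 s, during which the arm holds its last target.

## Task

Line up the grey phone housing lying on the jig plate with the lane between the two steel guide rails, then push it down the lane with the fingertips until its leading end sits square against the stop block at the magnifier end, and draw the hand clear. Neither the housing nor the robot may touch either guide rail, and the housing is only slid flat on the plate, never lifted or tipped. Leave everything else on the bench where it is.

Things in the scene. Friction and masses are not known exactly. Their poses are not given: they have to be found in the camera images.
- jig: Fixed aluminium plate 430 x 130 x 8 mm. Origin at bench level; x = push direction (roughly to the robot's right), y across, z up. Plate spans x -230 to 200 mm. Open apron without rails at x below -40; lane x -40 to 170, 72 mm clear width centred on y = 0. Steel stop block closes the lane: face at x = 170, 72 mm wide, 22 mm above the plate.
- rail_near: Fixed steel guide rail on the robot's side of the lane, 210 x 12 mm, standing 14 mm above the plate. Origin at the centre of its underside, at jig x = +65, y = -42, z = 8 mm; same axes as the jig; its inner face is at jig y = -36 mm.
- rail_far: The same rail on the far side, at jig x = +65, y = +42, z = 8 mm; its inner face is at jig y = +36 mm.
- housing: Loose grey phone housing, closed box 110 (x) x 56 (y) x 24 mm high, dark screen and keypad on top; about 130 g, stays where left. Origin at the centre of its underside. Starts on the apron, up to 20 mm off the lane's centre line and 0.2 rad askew; its x (screen end) leads, roughly along jig x. Home against the stop its origin is at jig x = 115 mm.
- magnifier: Round glass magnifier on an aluminium stand, fixed beyond the stop, 165 mm high, base 90 mm across; origin under the base's centre, at about jig x = 310, y = -70 mm. Its lens leans towards the stop end of the lane.
- tweezers: Stainless tweezers 120 x 15 x 8 mm, lying on the bench beside the near rail; origin under the middle. Bystander.
- screwdriver: Screwdriver 150 mm long, lying on the bench beside the far rail; origin under the middle. Bystander.
- battery: Flat black battery pack 55 x 36 x 9 mm, on the bench on the far side, past the stop; origin under the centre. Bystander.
Mind the look-alikes: they are no part of the job. Of the things like the housing, leave any that is green; of the rest the larger one is meant.

How it is judged:
By the outcome, as a careful person would: the job done as asked, in the order asked, and still so for the second after the job is handed in, with the robot touching nothing.
It also fails if it takes over 61 s, if anything falls off the work surface, if the arm or the gripper's body presses on something with over 40 N, if the wrist force passes 120 N, or if a joint passes its speed limit or range.

## Working session

There is one attempt and no reset: what is moved stays moved. The work goes in short steps, Python scripts to look and compute and a tool call to move; the robot and the scene stay as the last step left them, time stands still between calls to the robot, and variables do not carry over. Pictures are saved under pics/ and viewed, and the job is handed in when it is done.

Besides the shell and the picture viewer there is one more tool, called after "Request:" in YAML: its name, and indented under it one key for each argument. apply_moves: Moves the arm, as the interface text tells. Its arguments: {"type":"object","properties":{"offset":{"type":"array"},"yaw":{"type":"array"},"jaw":{"type":"array"}},"required":["offset","yaw","jaw"]}

```bash
mkdir -p pics; ls
cat > h.py <<'E'
import numpy as np,cv2
from cell import env
def save(n,f): cv2.imwrite('pics/'+n,cv2.cvtColor(f,cv2.COLOR_RGB2BGR))
E
python3 - <<'E'
from h import *
import pickle
s=env.state();print({k:np.round(v,3) for k,v in s.items()},env.grasp_offset)
C={}
for n in("scene","side","wrist"):
    c=env.read_camera(n);C[n]=c;save(n+'0.png',c['frame']);print(n,{k:np.round(v,3).tolist() for k,v in c.items() if k!='frame'})
pickle.dump((s,C),open('c0.pkl','wb'))
E
```

```text
pics
{'t': np.float64(0.0), 'joints': array([-1.225,  0.492,  1.559, -0.   ,  1.092, -0.106]), 'qvel': array([-0.001, -0.001, -0.   ,  0.002,  0.   ,  0.001]), 'tau': array([ 2.0000e-03, -6.1263e+01, -2.5817e+01,  6.9000e-02,  4.8000e-02,
       -0.0000e+00]), 'eef_pos': array([ 272.795, -562.025,  214.044]), 'tcp_rot': array([-1.659,  1.57 ,  1.935]), 'ft_force': array([ 0.063, -0.019,  0.445]), 'moment': array([0.058, 0.007, 0.001]), 'opening': np.float64(1.004)} 18.8
scene {'fx': 558.644, 'fy': 558.644, 'cx': 326.91, 'cy': 239.837, 'xyz': [989.907, -425.849, 849.771], 'rotation': [-2.476, -0.011, 0.817]}
side {'fx': 447.051, 'fy': 447.051, 'cx': 317.016, 'cy': 237.916, 'xyz': [461.98, -678.158, 469.749], 'rotation': [-2.096, 0.009, -0.124]}
wrist {'fx': 357.883, 'fy': 357.883, 'cx': 321.482, 'cy': 244.354, 'hand_eye': [[0.0, -0.288, 0.958, -170.022], [1.0, 0.0, 0.0, -0.172], [-0.0, 0.958, 0.288, -81.343], [0.0, 0.0, 0.0, 1.0]]}
```

View pics/scene0.png

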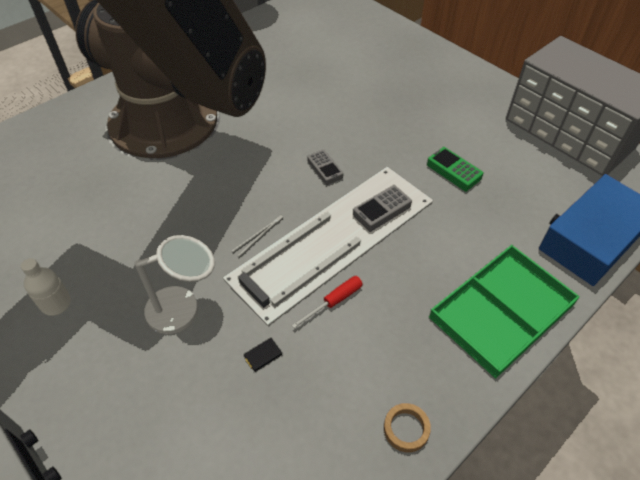

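View pics/side0.png

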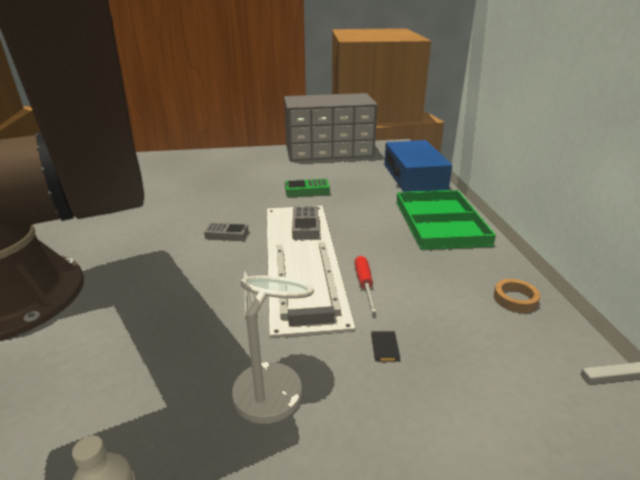

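View pics/wrist0.png

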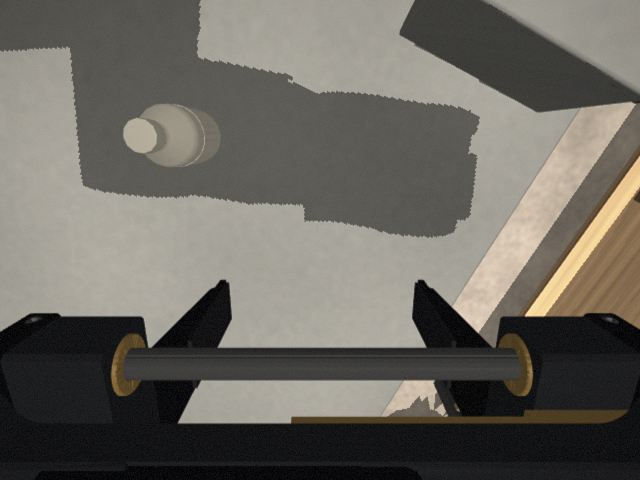

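Scene view. The candidates are the grey housing on the plate at (382,207), a smaller grey one on the bench at (325,166) and a green one at (455,168). I choose the larger grey one, on the plate. The stop is at (254,289) and the rails run at about (290,240) and (318,270). Next is a close crop.

Run:
```python
from h import *
import pickle
s,C=pickle.load(open('c0.pkl','rb'))
f=C['scene']['frame'][155:330,215:440]
save('crop0.png',cv2.resize(f,None,fx=3.4,fy=3.4,interpolation=cv2.INTER_CUBIC))
f=C['side']['frame'][195:335,250:365]
save('crop1.png',cv2.resize(f,None,fx=4.2,fy=4.2,interpolation=cv2.INTER_CUBIC))
```

```text
(no output)
```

View pics/crop0.png

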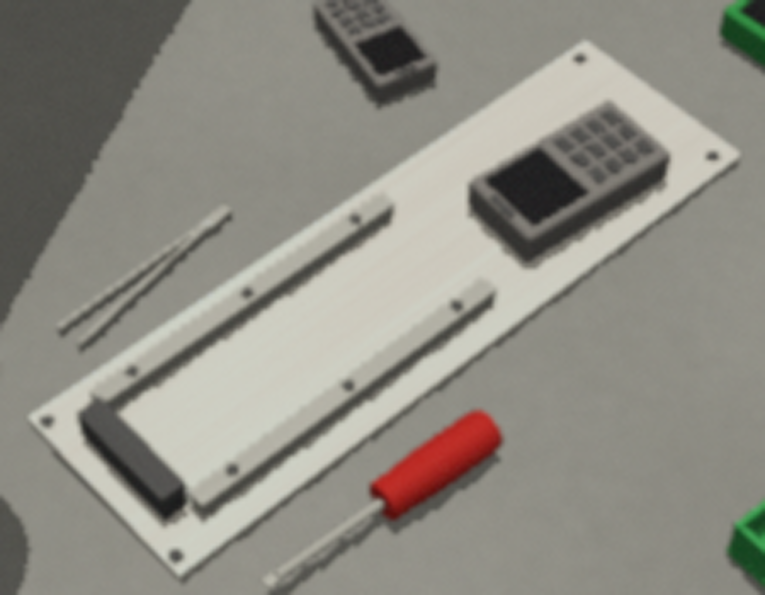

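View pics/crop1.png

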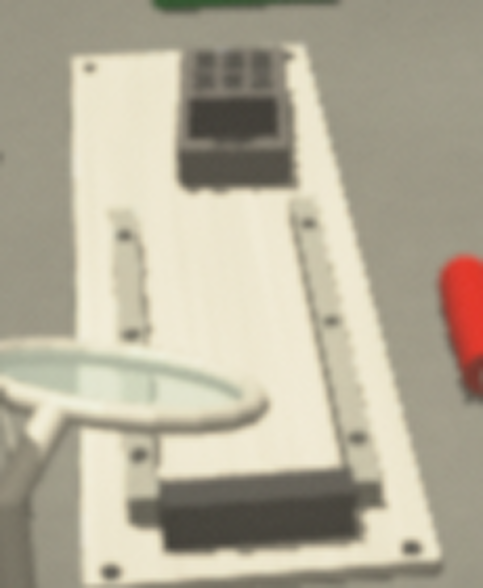

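```bash
cat >> h.py <<'E'
from scipy.spatial.transform import Rotation as Ro
def cam_pose(c,s=None):
    if 'hand_eye' in c:
        T=np.eye(4);T[:3,:3]=Ro.from_euler('xyz',s['tcp_rot']).as_matrix();T[:3,3]=s['eef_pos'];T=T@np.array(c['hand_eye']);return T[:3,:3],T[:3,3]
    return Ro.from_euler('xyz',c['rotation']).as_matrix(),np.array(c['xyz'])
def cast(c,px,z,s=None):
    R,o=cam_pose(c,s);px=np.atleast_2d(px).astype(float)
    d=np.c_[(px[:,0]-c['cx'])/c['fx'],(px[:,1]-c['cy'])/c['fy'],np.ones(len(px))]@R.T
    return o+d*((z-o[2])/d[:,2])[:,None]
def proj(c,P,s=None):
    R,o=cam_pose(c,s);q=(np.atleast_2d(P)-o)@R
    return np.c_[c['fx']*q[:,0]/q[:,2]+c['cx'],c['fy']*q[:,1]/q[:,2]+c['cy']]
E
python3 - <<'E'
from h import *
import pickle
s,C=pickle.load(open('c0.pkl','rb'))
print(Ro.from_euler('xyz',s['tcp_rot']).as_matrix().round(3))
c=C['scene'];off=np.array([215,155])
hsv=cv2.cvtColor(c['frame'],cv2.COLOR_RGB2HSV);
px=np.array([[585,40],[740,155],[183,578],[32,417]])/3.4+off-.35
P=cast(c,px,8);print('plate',P.round(1)); print(np.linalg.norm(np.diff(np.r_[P,P[:1]],axis=0),axis=1).round(1))
h=np.array([[612,102],[668,157],[530,235],[470,185]])/3.4+off-.35
H=cast(c,h,32);print('house',H.round(1)); print(np.linalg.norm(np.diff(np.r_[H,H[:1]],axis=0),axis=1).round(1))
x=(P[2]+P[3]-P[0]-P[1])[:2];x/=np.linalg.norm(x);y=np.array([-x[1],x[0]])
# y across: far side = away from robot
org=P.mean(0)[:2]+15*x
print('jig',org,'yaw',np.arctan2(x[1],x[0]))
to=lambda Q:np.c_[(Q[:,:2]-org)@x,(Q[:,:2]-org)@y]
print('platejig',to(P).round(1));print('hjig',to(H).round(1),to(H).mean(0))
fx=to(H);v=fx[3]+fx[2]-fx[0]-fx[1];print('ang',np.arctan2(v[1],v[0]))
mm=np.array([[185,257],[162,248],[213,262]]);print('lens150',to(cast(c,mm,150)).round(0))
E
```

```text
[[-0.     0.437 -0.9  ]
 [ 0.001 -0.9   -0.437]
 [-1.    -0.001 -0.   ]]
plate [[ 455.2  264.2    8. ]
 [ 584.8  261.1    8. ]
 [ 580.9 -166.3    8. ]
 [ 450.6 -163.1    8. ]]
[129.6 427.4 130.3 427.3]
house [[517.1 218.   32. ]
 [569.  209.5  32. ]
 [555.7 108.1  32. ]
 [506.5 109.6  32. ]]
[ 52.6 102.3  49.3 109. ]
jig [517.74105982  33.96589339] yaw -1.5808300733919156
platejig [[-229.6  -64.8]
 [-227.8   64.8]
 [ 199.6   65.1]
 [ 197.8  -65.1]]
hjig [[-184.    -2.5]
 [-176.    49.5]
 [ -74.5   37.2]
 [ -75.5  -12. ]] [-127.4988535    18.06033259]
ang -0.10377494841140486
lens150 [[263. -45.]
 [280. -84.]
 [237.  -8.]]
```

Request:
apply_moves:
  offset:
    - [0.7,1.8,0.3]
    - [1.4,3.6,0.6]
    - [2.1,5.4,1]
    - [2.8,7.2,1]
    - [3.5,9,1]
    - [4.2,10.8,1]
    - [4.9,12.6,1]
    - [5.6,14.4,1]
    - [6.3,16.2,1]
    - [7,18,1]
    - [7.7,19.8,1]
    - [8.4,21.6,1]
    - [9.1,23.4,0.7]
    - [9.9,25,0.4]
    - [9.9,25,0.2]
    - [9.9,25,0.2]
    - [9.9,25,0.2]
  yaw: [0.75,1.5,2.25,3,3.75,4.5,5.25,6,6.75,7.5,8.25,9,9.75,10.5,10.6,10.6,10.6]
  jaw: [-1,-1,-1,-1,-1,-1,-1,-1,-1,-1,-1,-1,-1,-1,-1,-1,-1]

```text
t: 2.28
eef_pos: [520.1, 62.0, 219.4]
tcp_rot: [-1.587, 1.57, 3.115]
ft_force: [0.4, 0.1, 0.1]
opening: 0.999
```

```bash
cat > look.py <<'E'
from h import *
import pickle,sys
n=sys.argv[1];s=env.state();c=env.read_camera('wrist');save(n+'.png',c['frame']);pickle.dump((s,c),open(n+'.pkl','wb'))
print(s['t'],s['eef_pos'].round(1),Ro.from_euler('xyz',s['tcp_rot']).as_matrix().round(3).tolist(),s['ft_force'].round(2),s['opening'],s['joints'].round(2))
E
python3 look.py w1
```

```text
2.275 [520.1  62.  219.4] [[-0.001, 1.0, -0.011], [0.0, -0.011, -1.0], [-1.0, -0.001, -0.0]] [0.38 0.05 0.06] 0.9991112829885906 [-0.01  0.34  1.8   0.    1.    0.  ]
```

View pics/w1.png

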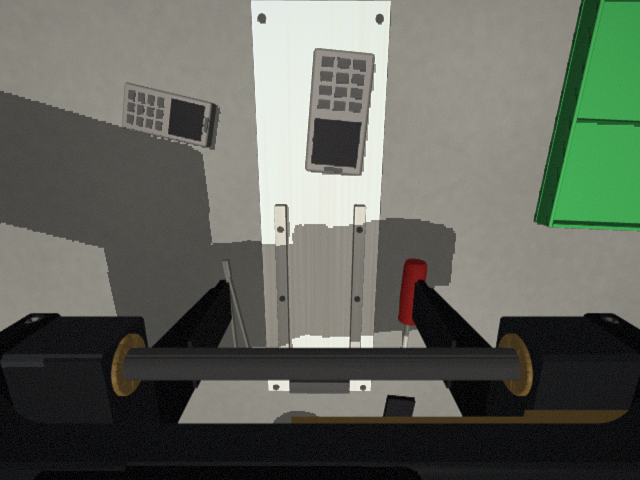

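The wrist view shows the housing's top, with corners at about (316,49), (374,53), (361,175) and (306,170). The rail ends are at (281,205) and (360,205), and the plate's edges are clear. Next I measure these precisely.

```bash
cat > meas.py <<'E'
from h import *
import pickle,sys
s,c=pickle.load(open(sys.argv[1]+'.pkl','rb'));f=c['frame'].astype(int)
g=cv2.cvtColor(c['frame'],cv2.COLOR_RGB2GRAY)
# plate edges on rows
def fit(pts,z):
    P=cast(c,pts,z,s)[:,:2];l=cv2.fitLine(P.astype(np.float32),cv2.DIST_HUBER,0,.01,.01).ravel();return l,P
E1=[];E2=[]
for r in range(30,195,5):
    m=np.where((g[r,240:400]>190))[0]
    if len(m)>20:E1.append((240+m[0]-.5,r));E2.append((240+m[-1]+.5,r))
L=[]
for e in(E1,E2):
    l,P=fit(np.array(e),8);L.append(l);print('edge at y=80..: x at y=34',l[2]+(34-l[3])*l[0]/l[1],'ang',np.arctan(l[0]/l[1]))
# housing
m=((g<175)).astype(np.uint8);m[:,:265]=0;m[:,383:]=0;m[:30]=0;m[192:]=0
m=cv2.morphologyEx(m,cv2.MORPH_CLOSE,np.ones((5,5)))
cs,_=cv2.findContours(m,cv2.RETR_EXTERNAL,cv2.CHAIN_APPROX_NONE);k=max(cs,key=cv2.contourArea)
q=k[:,0].astype(float);P=cast(c,q,32,s)[:,:2].astype(np.float32)
r=cv2.minAreaRect(P);print('housing rect@32',r,cv2.boxPoints(r).round(1).tolist())
v=c['frame'].copy();b=np.c_[cv2.boxPoints(r),np.full(4,32)];cv2.polylines(v,[proj(c,b,s).round().astype(int)],True,(255,0,0),1)
save(sys.argv[1]+'m.png',cv2.resize(v[20:240,240:420],None,fx=2.7,fy=2.7,interpolation=cv2.INTER_NEAREST))
print(g[250,265:385].tolist());print(g[220,265:385].tolist())
E
python3 meas.py w1
```

```text
edge at y=80..: x at y=34 452.5203 ang 0.015449599
edge at y=80..: x at y=34 581.6325 ang 0.015571312
housing rect@32 ((537.2008666992188, 162.5598602294922), (110.69637298583984, 57.718875885009766), 84.3042984008789) [[503.0, 110.30000305175781], [560.4000244140625, 104.5999984741211], [571.4000244140625, 214.8000030517578], [514.0, 220.5]]
[141, 139, 143, 140, 137, 138, 145, 146, 143, 138, 107, 109, 113, 112, 115, 116, 116, 118, 113, 119, 117, 81, 87, 136, 144, 141, 133, 136, 138, 141, 139, 141, 136, 140, 140, 143, 143, 140, 134, 133, 136, 138, 138, 142, 139, 136, 140, 140, 134, 132, 139, 141, 136, 137, 136, 133, 139, 141, 138, 136, 137, 140, 135, 132, 138, 139, 137, 137, 139, 138, 140, 140, 142, 142, 142, 138, 138, 138, 140, 139, 141, 139, 140, 139, 143, 144, 137, 79, 73, 120, 123, 119, 125, 122, 121, 122, 122, 114, 122, 108, 140, 140, 142, 140, 141, 141, 146, 142, 138, 140, 140, 142, 145, 85, 79, 81, 81, 76, 81, 82]
[238, 238, 237, 237, 238, 239, 239, 239, 236, 187, 211, 212, 210, 211, 214, 213, 213, 218, 217, 215, 156, 78, 130, 154, 242, 237, 235, 236, 239, 238, 238, 237, 234, 238, 237, 238, 238, 235, 234, 234, 235, 233, 236, 239, 236, 235, 237, 238, 236, 235, 236, 238, 236, 234, 235, 234, 234, 234, 234, 235, 234, 234, 234, 233, 235, 236, 236, 235, 234, 235, 236, 238, 239, 239, 238, 238, 235, 234, 236, 238, 238, 238, 235, 235, 236, 239, 240, 239, 132, 133, 222, 219, 214, 216, 217, 215, 215, 217, 215, 215, 157, 238, 238, 239, 241, 238, 162, 150, 154, 150, 148, 151, 154, 151, 109, 84, 81, 85, 82, 86]
```

View pics/w1m.png

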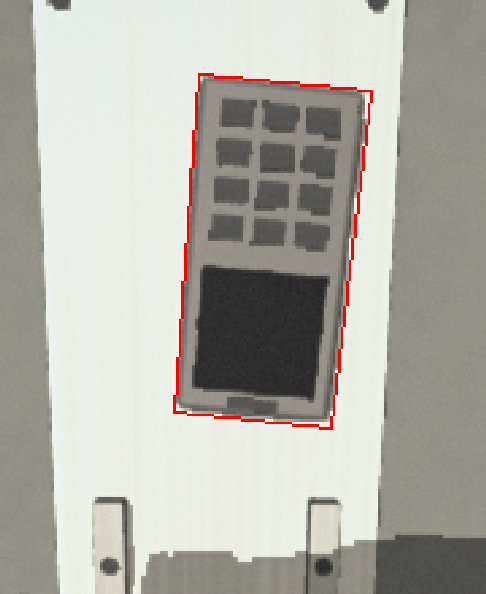

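Run:
```python
from h import *
import pickle
s,c=pickle.load(open('w1.pkl','rb'));g=cv2.cvtColor(c['frame'],cv2.COLOR_RGB2GRAY).astype(float)
A=[];B=[]
for r in range(208,325,4):
    row=g[r-1:r+2].mean(0);d=np.diff(row)
    A.append((282+np.argmin(d[282:291])+.5,r)) # rail top -> dark side
    B.append((350+np.argmax(d[350:358])+.5,r)) # dark->rail top
for e in(A,B):
    P=cast(c,np.array(e),22,s)[:,:2];l=cv2.fitLine(P.astype(np.float32),cv2.DIST_HUBER,0,.01,.01).ravel()
    print('inner x at y=34',l[2]+(34-l[3])*l[0]/l[1],'slope',l[0]/l[1]);print(np.array(e)[::5,0],P[::7].round(1).tolist())
print('rail ends y', cast(c,[[281,204.5],[360,204.5]],22,s).round(1))
```

```text
inner x at y=34 480.88458 slope 0.015489819
[284.5 285.5 285.5 286.5 286.5 287.5] [[481.3, 73.0], [481.1, 42.8], [480.9, 11.2], [479.7, -22.0], [479.5, -56.9]]
inner x at y=34 553.6196 slope 0.014955639
[354.5 353.5 353.5 352.5 352.5 351.5] [[554.1, 72.3], [553.5, 42.1], [552.9, 10.5], [552.3, -22.7], [552.7, -57.6]]
rail ends y [[477.8  76.8  22. ]
 [559.7  75.9  22. ]]
```

Request:
apply_moves:
  offset:
    - [0.4,2,-1]
    - [0.78,4,-2]
    - [0.78,5.02,-3.5]
    - [0.78,5.02,-5]
    - [0.78,5.02,-6.2]
    - [0.78,5.02,-6.8]
    - [0.78,5.02,-6.8]
    - [0.78,5.02,-6.8]
  yaw: [-0.4,-0.85,-0.85,-0.85,-0.85,-0.85,-0.85,-0.85]
  jaw: [-1,-1,-1,-1,-1,-1,-1,-1]

```text
t: 3.32
eef_pos: [540.4, 187.4, 50.7]
tcp_rot: [2.004, 1.569, 0.333]
ft_force: [-0.6, -0.6, -0.2]
opening: 1.002
```

```bash
python3 look.py w2
```

```text
3.325 [540.4 187.4  50.7] [[0.001, 0.995, -0.1], [0.0, -0.1, -0.995], [-1.0, 0.001, -0.001]] [-0.6  -0.63 -0.24] 1.0020259725923235 [0.22 0.63 1.84 0.   0.67 0.32]
```

View pics/w2.png

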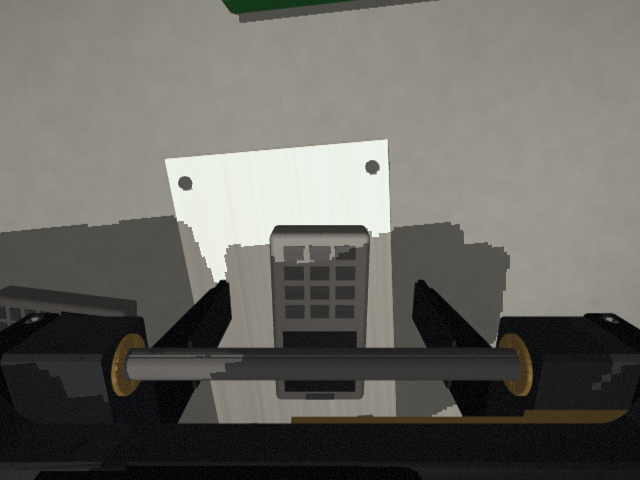

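The housing spans columns 270–368, centred between the open fingers (230 and 415) and aligned with them. I lower the hand and close gently.

Request:
apply_moves:
  offset:
    - [0,0,-0.7]
    - [0,0,-1.3]
    - [0,0,-1.42]
    - [0,0,-1.42]
    - [0,0,-1.42]
    - [0,0,-1.42]
    - [0,0,-1.42]
    - [0,0,-1.42]
    - [0,0,-1.42]
    - [0,0,-1.42]
    - [0,0,-1.42]
    - [0,0,-1.42]
  yaw: [0,0,0,0,0,0,0,0,0,0,0,0]
  jaw: [-1,-1,-1,-0.6,-0.3,-0.1,0,0.1,0.2,0.2,0.2,0.2]

```text
t: 4.88
eef_pos: [540.3, 187.5, 15.5]
tcp_rot: [1.983, 1.569, 0.313]
ft_force: [-0.2, 0.5, 5.4]
opening: 0.584
```

```bash
python3 look.py w3
```

```text
4.875 [540.3 187.5  15.5] [[0.002, 0.995, -0.1], [0.001, -0.1, -0.995], [-1.0, 0.002, -0.001]] [-0.21  0.52  5.43] 0.583585115416408 [0.22 0.69 1.86 0.   0.6  0.32]
```

View pics/w3.png

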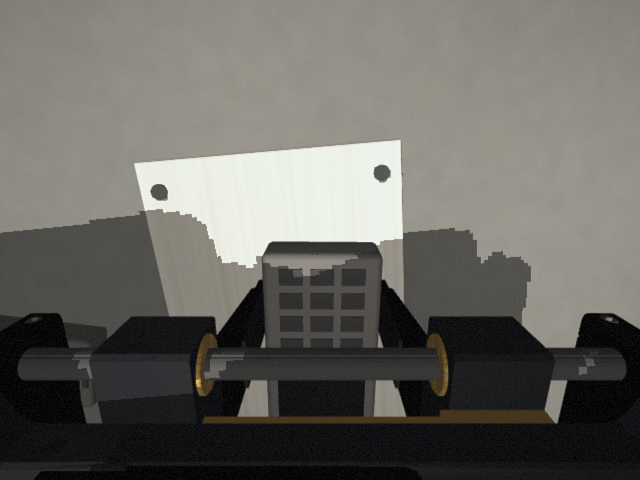

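Request:
apply_moves:
  offset:
    - [-0.1,-0.15,-0.02]
    - [-0.2,-0.3,-0.02]
    - [-0.3,-0.45,-0.02]
    - [-0.4,-0.6,-0.02]
    - [-0.5,-0.75,-0.02]
    - [-0.6,-0.9,-0.02]
    - [-0.7,-1.05,-0.02]
    - [-0.8,-1.2,-0.02]
    - [-0.85,-1.25,-0.02]
    - [-0.85,-1.25,-0.02]
    - [-0.85,-1.25,-0.02]
  yaw: [0.1,0.2,0.3,0.4,0.5,0.6,0.7,0.8,0.81,0.81,0.81]
  jaw: [0.2,0.2,0.2,0.2,0.2,0.2,0.2,0.2,0.2,0.2,0.2]

```text
t: 6.3
eef_pos: [520.2, 156.4, 15.5]
tcp_rot: [1.853, 1.567, 0.266]
ft_force: [2.2, 0.2, 6.1]
opening: 0.59
```

```bash
python3 look.py w4
python3 - <<'E'
from h import *
c=env.read_camera('side');save('side4.png',cv2.resize(c['frame'][180:340,220:400],None,fx=3.5,fy=3.5,interpolation=cv2.INTER_CUBIC))
E
```

```text
6.3 [520.2 156.4  15.5] [[0.004, 1.0, -0.015], [0.001, -0.015, -1.0], [-1.0, 0.004, -0.001]] [2.19 0.21 6.06] 0.5897125607950476 [0.17 0.66 1.93 0.   0.55 0.18]
```

View pics/w4.png

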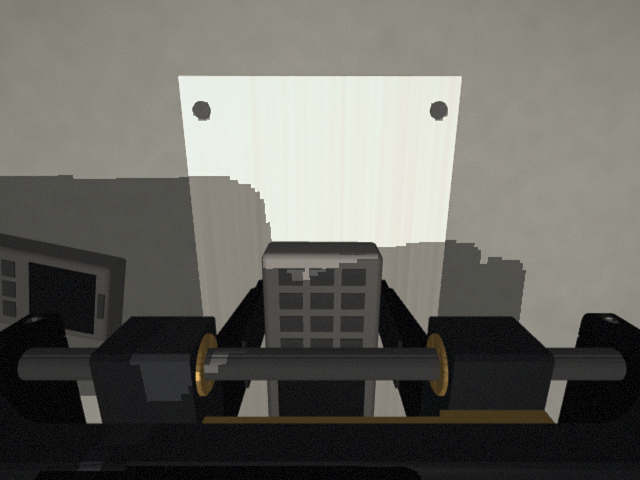

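View pics/side4.png

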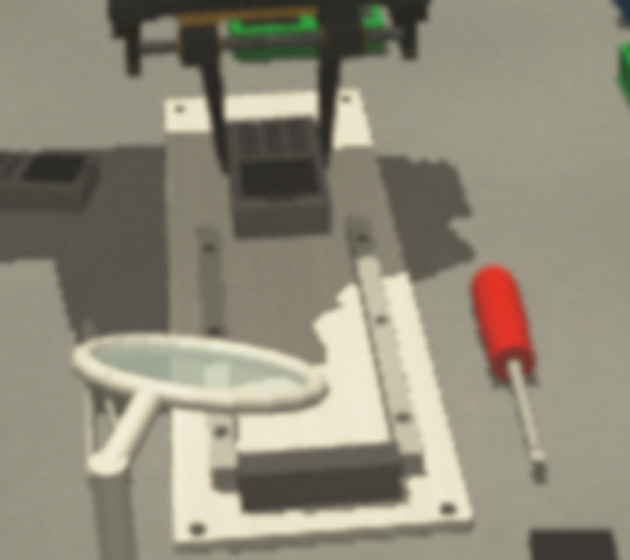

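Aligned: the rear plate edge is level at row 76 and the plate's middle is about column 320, with the housing centred on column 321. I shift 1 mm, release, rise, back off, narrow the jaws and come down behind the housing.

Request:
apply_moves:
  offset:
    - [-0.05,0,-0.02]
    - [-0.05,0,-0.02]
    - [-0.05,0,-0.02]
    - [-0.05,0,-0.02]
    - [-0.05,0,-0.02]
    - [-0.05,0,-0.02]
    - [-0.05,0,0.5]
    - [-0.05,0,1.5]
    - [-0.05,0,2.8]
    - [-0.02,1,3]
    - [0,2,3]
    - [0,2.5,3]
    - [0,2.5,3]
    - [0,2.5,3]
  yaw: [0,0,0,0,0,0,0,0,0,0,0,0,0,0]
  jaw: [0.2,0.2,0,-0.3,-0.5,-0.5,-0.5,-0.5,-0.5,-0.2,0.1,0.5,0.5,0.5]

```text
t: 8.15
eef_pos: [520.0, 218.3, 90.5]
tcp_rot: [1.821, 1.567, 0.235]
ft_force: [-0.8, 0.4, -0.4]
opening: 0.288
```

```bash
python3 look.py w5
python3 - <<'E'
from h import *
c=env.read_camera('scene');save('scene5.png',cv2.resize(c['frame'][155:330,215:440],None,fx=3.4,fy=3.4,interpolation=cv2.INTER_CUBIC))
E
```

```text
8.15 [520.  218.3  90.5] [[0.004, 1.0, -0.015], [0.001, -0.015, -1.0], [-1.0, 0.004, -0.001]] [-0.75  0.36 -0.36] 0.28847021287805197 [ 0.28  0.56  1.84 -0.    0.74  0.3 ]
```

View pics/w5.png

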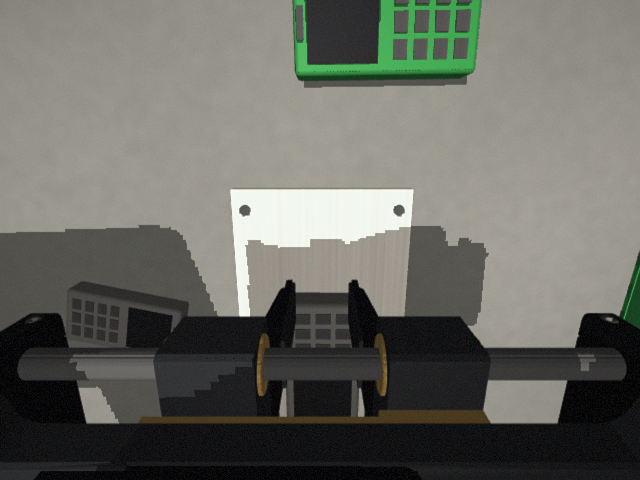

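View pics/scene5.png

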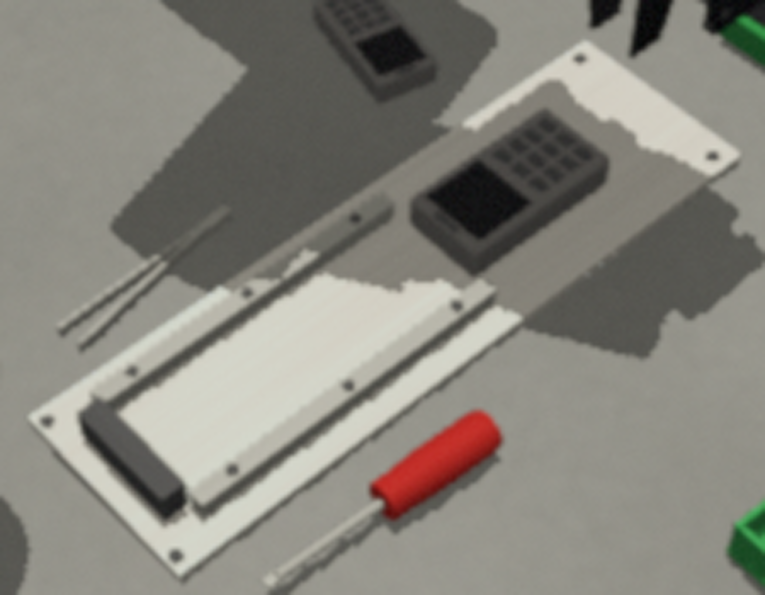

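Run:
```python
from h import *
import pickle
s,C=pickle.load(open('c0.pkl','rb'));c=C['scene'];off=np.array([215,155])
org=np.array([517.74,33.97]);a=-1.5808;x=np.array([np.cos(a),np.sin(a)]);y=np.array([-x[1],x[0]])
to=lambda p,z:(lambda Q:np.c_[(Q[:,:2]-org)@x,(Q[:,:2]-org)@y].round(1).tolist())(cast(c,np.array(p)/3.4+off-.35,z))
print('house',to([[545,108],[608,156],[477,247],[412,202]],32))
print('rail inner near',to([[392,212],[120,402]],22),'far',to([[470,280],[195,490]],22))
```

```text
house [[-150.9, -25.7], [-150.6, 25.6], [-46.3, 23.5], [-42.0, -24.9]]
rail inner near [[-34.4, -33.2], [162.0, -32.8]] far [[-32.9, 32.4], [167.2, 36.3]]
```

Housing centred in y within about 1 mm and square; its rear face is at jig x of about −151. I go down behind it and start the push.

Request:
apply_moves:
  offset:
    - [0,0,-1.2]
    - [0,0,-2.4]
    - [0,0,-3.1]
    - [0,0,-3.12]
    - [0,-0.4,-3.12]
    - [-0.01,-0.7,-3.12]
    - [-0.01,-1,-3.12]
    - [-0.02,-1.3,-3.12]
    - [-0.02,-1.6,-3.12]
    - [-0.03,-1.9,-3.12]
    - [-0.03,-2.2,-3.12]
    - [-0.04,-2.5,-3.12]
    - [-0.04,-2.8,-3.12]
    - [-0.04,-2.8,-3.12]
  yaw: [0,0,0,0,0,0,0,0,0,0,0,0,0,0]
  jaw: [0.5,0.5,0.5,0.5,0.5,0.5,0.5,0.5,0.5,0.5,0.5,0.5,0.5,0.5]

```text
t: 10.0
eef_pos: [519.1, 147.6, 12.4]
tcp_rot: [1.818, 1.567, 0.231]
ft_force: [-0.8, 0.6, -0.7]
opening: 0.252
```

```bash
python3 look.py w6
python3 - <<'E'
from h import *
c=env.read_camera('scene');save('scene6.png',cv2.resize(c['frame'][155:330,215:440],None,fx=3.4,fy=3.4,interpolation=cv2.INTER_CUBIC))
E
```

```text
10.0 [519.1 147.6  12.4] [[0.003, 1.0, -0.017], [0.001, -0.017, -1.0], [-1.0, 0.003, -0.001]] [-0.83  0.6  -0.72] 0.25201529151849766 [0.15 0.66 1.94 0.   0.53 0.17]
```

View pics/w6.png

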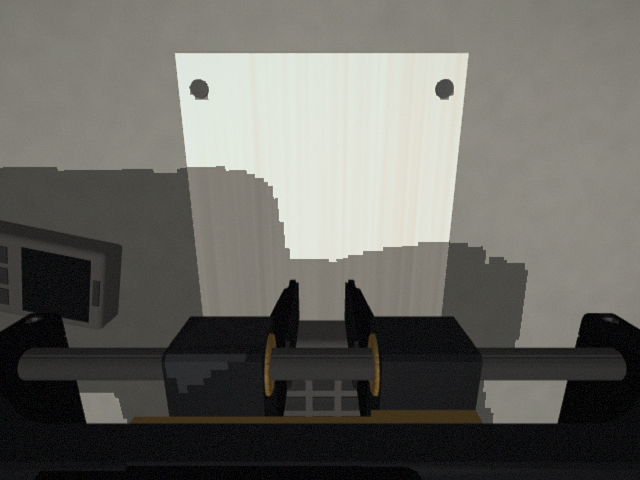

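View pics/scene6.png

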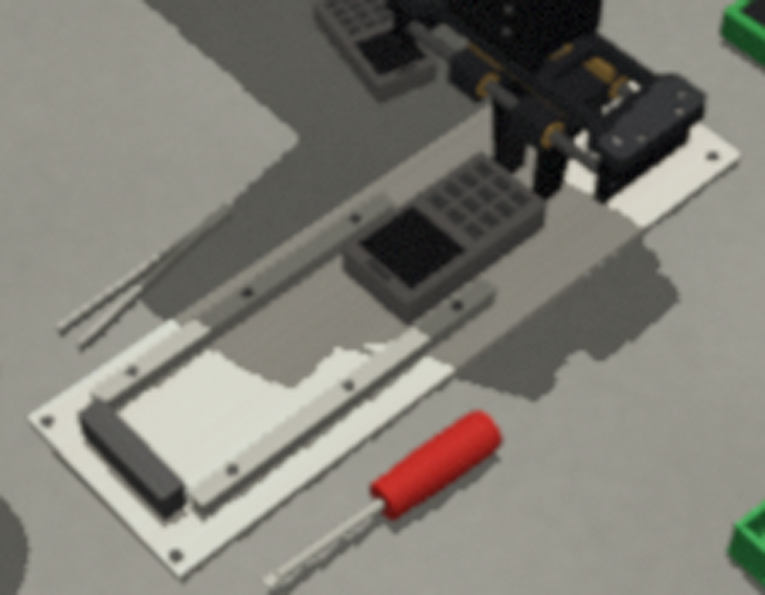

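```bash
cat > sj.py <<'E'
from h import *
import pickle
s,C=pickle.load(open('c0.pkl','rb'));c=C['scene'];off=np.array([215,155])
org=np.array([517.74,33.97]);a=-1.5808;x=np.array([np.cos(a),np.sin(a)]);y=np.array([-x[1],x[0]])
to=lambda p,z:(lambda Q:np.c_[(Q[:,:2]-org)@x,(Q[:,:2]-org)@y].round(1).tolist())(cast(c,np.array(p)/3.4+off-.35,z))
E
python3 - <<'E'
from sj import *
print('house',to([[484,152],[547,203],[412,294],[344,246]],32))
import cv2
im=cv2.imread('pics/scene6.png');print(im.shape)
cv2.imwrite('pics/scene6z.png',cv2.resize(im[130:340,320:570],None,fx=2.8,fy=2.8))
E
```

```text
house [[-99.3, -24.8], [-98.5, 27.1], [3.4, 23.5], [8.3, -26.7]]
(595, 765, 3)
```

View pics/scene6z.png

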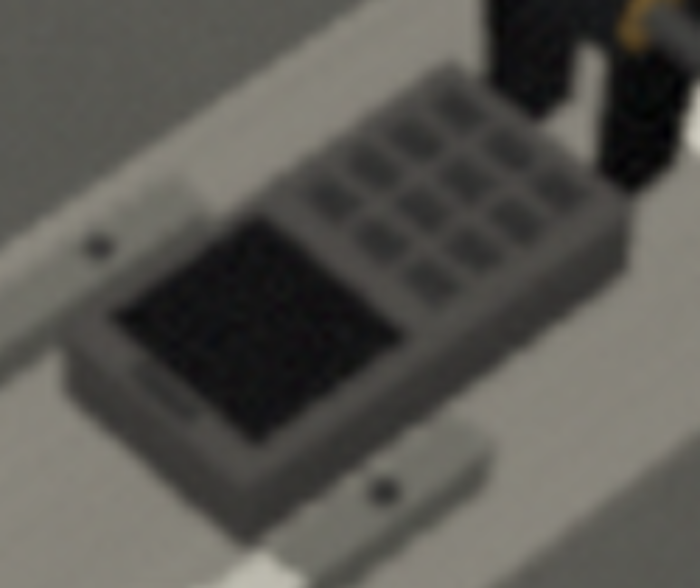

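Run:
```python
from sj import *
print('front bottoms',to([[409,322],[344,269]],8),'rear far bottom',to([[543,227]],8))
```

```text
front bottoms [[4.9, 23.5], [6.5, -28.9]] rear far bottom [[-99.9, 25.1]]
```

Request:
apply_moves:
  offset:
    - [-0.01,-0.3,0]
    - [-0.01,-0.6,0]
    - [-0.02,-0.9,0]
    - [-0.02,-1.2,0]
    - [-0.02,-1.5,0]
    - [-0.03,-1.8,0]
    - [-0.03,-2.1,0]
    - [-0.04,-2.4,0]
    - [-0.04,-2.7,0]
    - [-0.05,-3,0]
    - [-0.05,-3.3,0]
    - [-0.06,-3.6,0]
    - [-0.06,-3.9,0]
    - [-0.07,-4.2,0]
    - [-0.07,-4.5,0]
    - [-0.08,-4.8,0]
    - [-0.08,-5.0,0]
    - [-0.08,-5.2,0]
    - [-0.08,-5.2,0]
  yaw: [0,0,0,0,0,0,0,0,0,0,0,0,0,0,0,0,0,0,0]
  jaw: [0.5,0.5,0.5,0.5,0.5,0.5,0.5,0.5,0.5,0.5,0.5,0.5,0.5,0.5,0.5,0.5,0.5,0.5,0.5]

```text
t: 12.48
eef_pos: [517.2, 17.8, 12.4]
tcp_rot: [1.823, 1.567, 0.236]
ft_force: [-0.1, 0.1, -0.3]
opening: 0.253
```

```bash
python3 look.py w7
python3 - <<'E'
from h import *
c=env.read_camera('scene');save('scene7.png',cv2.resize(c['frame'][205:330,215:360],None,fx=4.7,fy=4.7,interpolation=cv2.INTER_CUBIC))
E
```

```text
12.475 [517.2  17.8  12.4] [[0.004, 1.0, -0.017], [0.001, -0.017, -1.0], [-1.0, 0.004, -0.001]] [-0.09  0.07 -0.28] 0.2526317582190841 [-0.09  0.65  2.    0.    0.5  -0.08]
```

View pics/scene7.png

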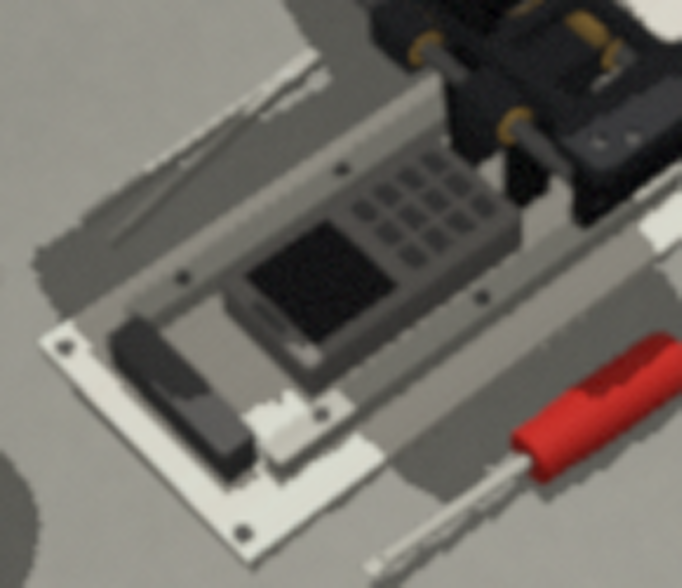

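Run:
```python
from sj import *
t=lambda p,z:to((np.array(p)/4.7+np.array([215,205])-off)*3.4,z)
print('front top',t([[227,291],[318,372]],32),'front bottom',t([[230,313],[316,393]],8),'rear far top',t([[520,210]],32),'stop top inner',t([[135,315],[250,437]],30))
```

```text
front top [[139.8, -21.9], [137.8, 29.8]] front bottom [[136.3, -27.5], [135.2, 23.5]] rear far top [[30.8, 24.4]] stop top inner [[171.9, -37.8], [173.8, 33.9]]
```

Request:
apply_moves:
  offset:
    - [-0.01,-0.25,0]
    - [-0.01,-0.5,0]
    - [-0.01,-0.75,0]
    - [-0.02,-0.95,0]
    - [-0.02,-1.1,0]
    - [-0.02,-1.1,0]
  yaw: [0,0,0,0,0,0]
  jaw: [0.5,0.5,0.5,0.5,0.5,0.5]

```text
t: 13.32
eef_pos: [516.7, -9.7, 12.4]
tcp_rot: [1.812, 1.567, 0.225]
ft_force: [0.4, 0.8, -0.6]
opening: 0.252
```

Request:
apply_moves:
  offset:
    - [0,-0.06,0]
    - [0,-0.12,0]
    - [0,-0.12,0]
  yaw: [0,0,0]
  jaw: [0.5,0.5,0.5]

```text
t: 13.7
eef_pos: [516.7, -12.7, 12.4]
tcp_rot: [1.804, 1.567, 0.217]
ft_force: [-0.9, -0.2, 0.5]
opening: 0.252
```

```bash
cat > s8.py <<'E'
from h import *
import sys
c=env.read_camera('scene');save(sys.argv[1],cv2.resize(c['frame'][205:330,215:360],None,fx=4.7,fy=4.7,interpolation=cv2.INTER_CUBIC))
E
python3 s8.py scene8.png
```

```text
(no output)
```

View pics/scene8.png

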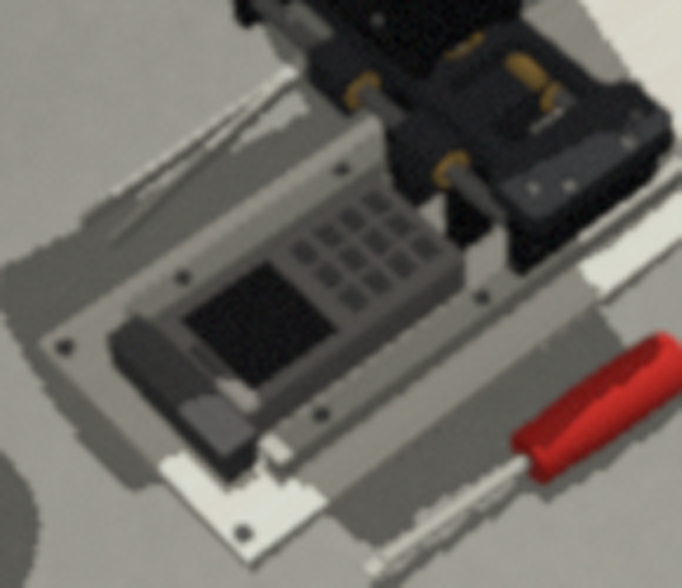

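Nearly home, with a small gap still showing and no contact force. I creep in until the force rises.

Request:
apply_moves:
  offset:
    - [0,-0.04,0]
    - [0,-0.08,0]
    - [0,-0.08,0]
  yaw: [0,0,0]
  jaw: [0.5,0.5,0.5]

```text
t: 14.12
eef_pos: [516.5, -13.4, 12.4]
tcp_rot: [2.116, 1.567, 0.529]
ft_force: [0.8, 14.2, 1.3]
opening: 0.248
```

Request:
apply_moves:
  offset:
    - [0,-0.04,0]
    - [0,-0.06,0]
    - [0,-0.06,0]
  yaw: [0,0,0]
  jaw: [0.5,0.5,0.5]

```text
t: 14.5
eef_pos: [516.5, -13.4, 12.5]
tcp_rot: [2.35, 1.566, 0.762]
ft_force: [0.3, 17.0, 0.4]
opening: 0.251
```

Contact: 14–17 N with the TCP stopped at y = −13.4, and yaw unchanged. I back off straight, then rise and look.

Request:
apply_moves:
  offset:
    - [0,0.2,0]
    - [0,0.5,0]
    - [0.01,1,0.1]
    - [0.02,1.6,0.8]
    - [0.03,2.2,2]
    - [0.05,3,4]
    - [0.05,3.4,6]
    - [0.05,3.4,8]
    - [0.05,3.4,8.3]
    - [0.05,3.4,8.3]
    - [0.05,3.4,8.3]
  yaw: [0,0,0,0,0,0,0,0,0,0,0]
  jaw: [0.5,0.5,0.5,0.5,0.5,0.5,0.5,0.5,0.5,0.5,0.5]

```text
t: 15.88
eef_pos: [517.2, 71.6, 218.5]
tcp_rot: [2.907, 1.568, 1.32]
ft_force: [0.3, 0.6, 0.7]
opening: 0.252
```

```bash
python3 look.py w9; python3 s8.py scene9.png;python3 - <<'E'
from h import *
c=env.read_camera('side');save('side9.png',cv2.resize(c['frame'][180:400,220:420],None,fx=2.7,fy=2.7,interpolation=cv2.INTER_CUBIC))
E
```

```text
15.875 [517.2  71.6 218.5] [[0.001, 1.0, -0.017], [0.003, -0.017, -1.0], [-1.0, 0.001, -0.003]] [0.33 0.56 0.68] 0.2515128874407587 [0.01 0.34 1.8  0.   1.   0.02]
```

View pics/scene9.png

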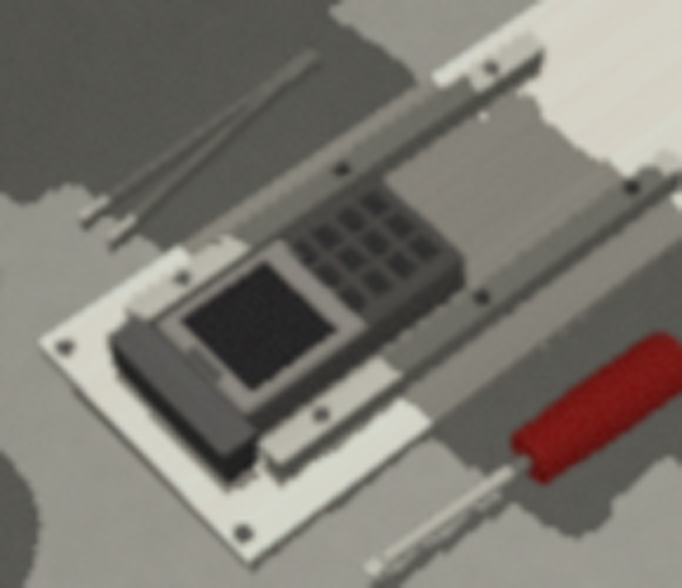

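View pics/side9.png

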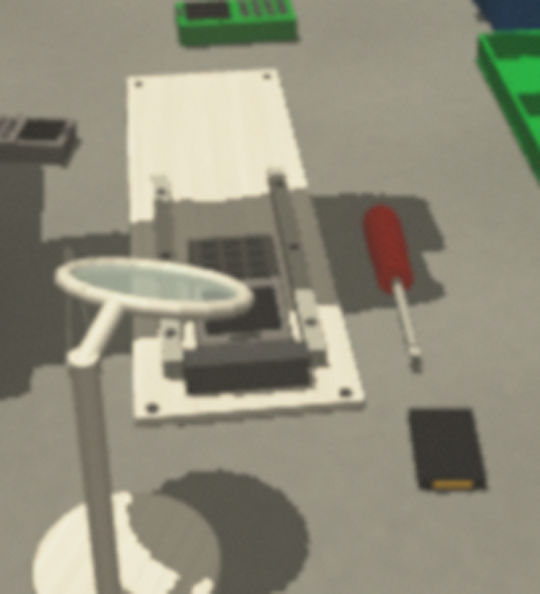

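View pics/w9.png

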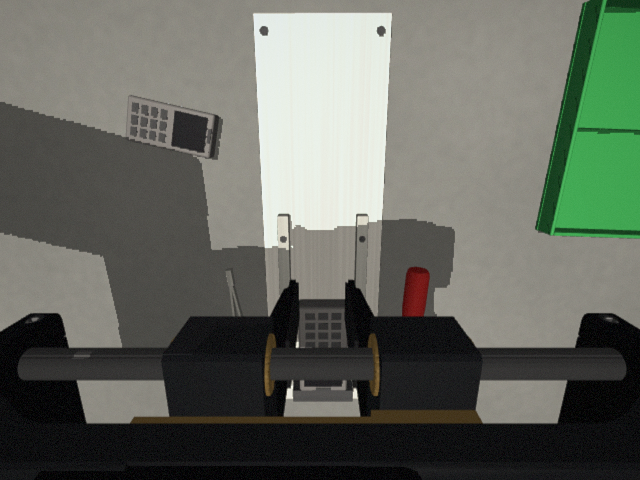

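```bash
python3 - <<'E'
from sj import *
t=lambda p,z:to((np.array(p)/4.7+np.array([215,205])-off)*3.4,z)
print('rear top',t([[384,179],[464,257]],32),'front top',t([[158,322],[252,412]],32),'stop outer/inner',t([[135,315],[255,437]],30))
E
python3 - <<'E'
import cv2
im=cv2.imread('pics/scene9.png');cv2.imwrite('pics/scene9z.png',cv2.resize(im[160:490,90:500],None,fx=1.8,fy=1.8))
E
```

```text
rear top [[60.2, -22.8], [62.2, 26.7]] front top [[168.1, -28.1], [167.1, 27.1]] stop outer/inner [[171.9, -37.8], [172.4, 35.2]]
```

View pics/scene9z.png

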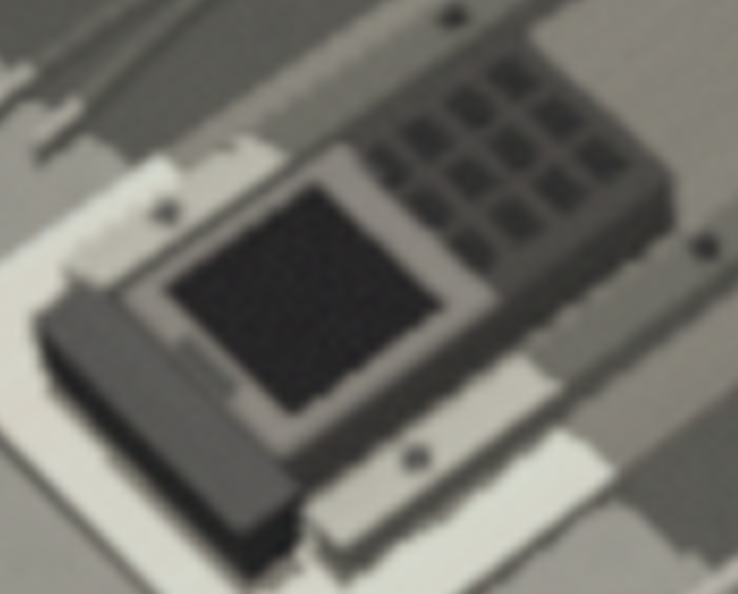

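The housing's leading edge is flush along the stop, it sits between the rails without touching either, and the hand is clear. I hand the job in.

```bash
python3 -c "
from cell import env
print(env.job_done())"
```

```text
the job is handed in; nothing more can be done
None
```

The housing is home against the stop block, and I handed the job in at about 16 s of the 61 s allowed. It reported no verdict.

- **What I did:** I gripped the larger grey housing on the apron, turned it about 5° and slid it flat onto the lane's centre line. I released it, came down behind it with two fingertips about 24 mm apart, and pushed it down the lane. I stopped when the force rose to 14–17 N with the TCP halted at y = −13.4 mm, then backed the hand off and lifted it clear.
- **Last checks:**
  - In the scene view the leading edge is flush with the stop. The ends measured at jig x of about 61 and 168 mm, where 60 and 170 are expected; the difference is within pixel and calibration error.
  - The sides measured between y = −28 and +27 mm, inside rail faces at ±36 mm.
  - No sideways force showed up in any reading during the push, so I saw no sign of rail contact.
  - The tweezers and screwdriver, the battery and magnifier, and the other two phones look undisturbed in the pictures.
- **Small disagreements:**
  - The scene and wrist cameras differed by about 0.005 rad on the jig's yaw and 2 mm on its position. I steered by the wrist camera.
  - While gripping, an upward force of 5–6 N showed on the wrist. I kept the height constant, and no lift was visible.

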